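# Fit the orange sanding ring to its spindle and load the sander

### The job

Slip the orange sanding ring over the post of the spindle while the spindle stands on the bench, all the way down onto its flange, and let go of it. Then pick the spindle up by its post, ring and all, and seat it upright in the round socket of the red sander, flange down on the table plate, and let go. Leave the grey ring where it is.

Things in the scene. Friction and masses are not known exactly. Their poses are not given: they have to be found in the camera images.
- ring_orange_c (a point): Centre of the orange sanding ring, the one to use: a plain rigid ring standing flat on the bench, axis (z) vertical, outer diameter 50, bore 32, height 30 mm, so the point is 15 mm above its underside; about 60 g; grip it across the outside.
- ring_grey_c (a point): Centre of the grey sanding ring, a bystander of the same size (outer diameter 50, bore 32, height 30 mm) standing flat on the bench; leave it where it is.
- spindle_c (a point): Mid-height of the loose spindle standing upright (z up), about 220 g, 90 mm tall. In mm, from below: steel foot, diameter 32 widening to 42, 18 high; dark flange, diameter 66, 6 thick, its top 21 below this point; rubber cone, diameter 28 to 16, 20 high; brass post, diameter 16, its top 45 above this point. A ring down on the flange has its centre 6 below and its top 9 above this point.
- socket (a point): Centre of the mouth of the round socket (diameter 50, 22 deep) in the red sander's flat aluminium plate, level with the plate's top, 67 above the bench; z up. The sander is fixed, 220 by 180 (all mm). A wooden fence 25 high stands on the plate 108 to 138 away along +x. With the foot in the socket and the flange resting on the plate, the spindle's point is 27 above this one.
Things that resemble listed ones, but are neither listed nor needed, are in the scene too. Several things look just like the part that bears spindle_c: the one meant starts farthest to the robot's right. Several things look just like the part that bears ring_orange_c: the one meant starts nearest to the robot's base.

How it is judged (in metres and radians):
On the way:
1. the orange ring is down on the spindle's flange and let go, while the spindle stands on the bench (horizontal distance between ring_orange_c and spindle_c below 0.01 m and z of ring_orange_c in the frame of spindle_c between -0.012 and -0.001 m and height (world z) of spindle_c below 0.055 m and angle between spindle_c's own z axis and vertical below 0.17 rad and contact force between the fingers and ring_orange below 0.3 N), for 0.2 s.
At the end, for the whole second after the job is handed in: The spindle is at rest, upright within 10 degrees, its foot in the sander's socket (centred within 12 mm, flange within 6 mm of the plate), with the orange ring at rest on its flange (within 5 mm in height, 10 mm sideways); the grey ring lies within 30 mm of where it was (horizontal distance between spindle_c and socket below 0.012 m and z of spindle_c in the frame of socket between 0.021 and 0.033 m and angle between spindle_c's own z axis and vertical below 0.17 rad and horizontal distance between ring_orange_c and spindle_c below 0.01 m and z of ring_orange_c in the frame of spindle_c between -0.012 and -0.001 m and linear speed of each of spindle, ring_orange below 0.02 m/s); the robot touches nothing.
It fails at once if the grey ring is moved more than 30 mm (distance of ring_grey_c from where it was at the start of the episode above 0.03 m).
It also fails if it takes over 67 s, if anything falls off the work surface, if the arm or the gripper's body presses on something with over 40 N, if the wrist force passes 120 N, or if a joint passes its speed limit or range.

### The arm

A 6-joint arm with a two-finger parallel gripper is mounted at the origin on the work surface. World frame = base frame: x ahead of the robot, y to its left, z up, the work surface at z = 0. Lengths are in m, angles in degrees, forces in N, time in s.
With the tool pointing down it reaches from about 0.35 to 0.875 m from the base axis. Payload 4.2 kg.
Tool frame: the origin (TCP) lies midway between the tips of the shut fingers; the grasp point (between the pads) lies 19 mm behind it; y points along the fingers, z is the direction in which the jaws open and shut, and the axes are right-handed (so a half turn about y gives the same grasp; the last joint's range is limited). The gripper opens to 87 mm and grips with 3 to 60 N. Pads are 19 mm wide; open, the fingers measure 117 mm over their backs; the gripper's body (75 mm by 190 mm) begins 51 mm behind the grasp point.
Start: joints at [79.676, 22.042, 0.453, 0, -68.411, -14.817], TCP at [0.265, 0.566, 0.223] pointing down, gripper open.
Joint ranges: [-179.83, 179.83], [-69.29, 118.12], [-61.27, 80.66], [-181.25, 117.63], [-171.15, -9.14], [-177.46, 177.46]. Speed limits (degrees/s): [159.86, 159.86, 180, 180, 180, 180].

### API

Orientations are given as [roll, pitch, yaw] about the fixed x, y, z axes, in that order (R = Rz(yaw) Ry(pitch) Rx(roll)).
In Python, from workcell import env gives the robot as it stands. The module is installed in compiled form; this text tells all that it offers. Calls block until the motion is done:
- env.goto(position, orientation): joint-space move of the TCP to a pose.
- env.move_straight(position, rotation=None, rate=0.15, force_limit=None): straight line of the TCP; rotation=None keeps the orientation; rate is the mean speed in m/s. With force_limit (N) it stops when the force on the tool has changed by that much, and returns True; else False.
- env.set_joints(angles): joint-space move.
- env.gripper_to(opening, grasp_force=None): opening from 0.0 (shut) to 1.0 (fully open); grasp_force is the grip in N (None keeps the last); returns when the fingers have stopped.
- env.dwell(seconds).
- env.inverse_kinematics(position, orientation): joint angles nearest the present ones, or None.
- env.read_state(): the state.
- env.grab_frame(name): name is "scene" or "top"; returns a dict with "image" (420x560x3 uint8, blue, green, red), "fx", "fy", "cx", "cy" (pixels), "position" and "orientation" of the camera in the world. Camera axes: x right, y up, looking along -z (the intrinsics and any distortion apply to the point x, -y, -z); pixel columns grow to the right and rows downward; lengths in m; the calibration is good to about 2 mm. A picture is of the moment at which its call begins. There is no depth.
A pose or a line that the arm cannot do raises env.Unreachable and nothing moves.
- env.close_job(): hands the job in, once; it reports no verdict.
Trained networks look in a picture, given as the dict that the camera call returned (one of the last four; its "shot" number tells which), for a name from the list of things; names that differ only in an ending like _2 or _b are one class to them, and where a whole thing is asked for, a point or a joint stands for the part that bears it (a point fixed in the world has none). Each returns a list of dicts, best first, with "score" (0 to 1); they miss things now and then, are a little off and sometimes report something else, mostly with a low value. They report only what shows in the picture. A call takes as long as a camera call. They do not tell look-alikes from the thing itself.
- env.search_frame(picture, thing): "xyz" ([x, y, z] in m, in world coordinates, good to about 4 mm: the middle of the surface that is visible of it).
- env.trace(picture, thing): "mask" (420x560 bool, what is visible of it).
The state is a dict: "clock": time; "joint_positions": joint angles; "qvel": joint speeds; "joint_torque": joint torques, N m; "position": TCP position; "tool_rot": TCP orientation; "force": force on the tool from outside, world axes, zero at the start; "wrist_torque": the same for the moment, N m; "opening": opening from 0.0 (shut) to 1.0 (fully open).
Only numpy, scipy, OpenCV 4.12 (cv2) and the standard library are available. Lean on these libraries where they do the work, as an engineer would, in place of code of your own. Each camera call takes 0.05 s, during which the arm holds its last target.

## Working session

There is one attempt and no reset: what is moved stays moved. The work goes in short steps, each a Python script; the robot and the scene stay as the last script left them, time stands still between calls to the robot, and variables do not carry over. Pictures are saved under pics/ and viewed, and the job is handed in when it is done.

```bash
mkdir -p pics; python3 - <<'E'
from workcell import env
import cv2, json
for n in ["scene","top"]:
    f=env.grab_frame(n)
    cv2.imwrite(f"pics/{n}0.png",f["image"])
    print(n,{k:v for k,v in f.items() if k!="image"})
    for t in ["ring_orange_c","ring_grey_c","spindle_c","socket"]:
        for d in env.search_frame(f,t): print(t,d)
print(env.read_state())
E
```

```text
scene {'fx': 431.13592384912806, 'fy': 431.13592384912806, 'cx': 278.5624628546809, 'cy': 207.5907304907427, 'position': array([ 1.12131542, -0.20869826,  0.6899944 ]), 'orientation': array([41.86951749, -0.86051972, 69.03100628]), 'shot': 1}
ring_orange_c {'xyz': [0.7697, -0.1379, 0.031], 'score': 0.82}
ring_orange_c {'xyz': [0.642, -0.1515, 0.0232], 'score': 0.74}
ring_grey_c {'xyz': [0.513, -0.2557, 0.0218], 'score': 0.55}
spindle_c {'xyz': [0.505, 0.0846, 0.0257], 'score': 0.92}
spindle_c {'xyz': [0.4684, -0.0344, 0.0259], 'score': 0.7}
socket {'xyz': [0.5869, 0.2614, 0.0656], 'score': 0.87}
socket {'xyz': [0.4682, -0.0328, 0.0248], 'score': 0.48}
top {'fx': 479.59874433752026, 'fy': 479.59874433752026, 'cx': 282.2112447882683, 'cy': 220.7130394649668, 'position': array([0.48194015, 0.01749788, 1.2184697 ]), 'orientation': array([  6.56909454,  -0.39777535, -90.14301944]), 'shot': 2}
ring_orange_c {'xyz': [0.6306, -0.1503, 0.0312], 'score': 0.71}
ring_orange_c {'xyz': [0.7616, -0.1384, 0.0346], 'score': 0.58}
ring_grey_c {'xyz': [0.5019, -0.2581, 0.0289], 'score': 0.62}
spindle_c {'xyz': [0.492, 0.0879, 0.0277], 'score': 0.96}
spindle_c {'xyz': [0.4612, -0.0362, 0.0229], 'score': 0.93}
socket {'xyz': [0.5456, 0.2819, 0.0668], 'score': 0.86}
{'clock': 0.5, 'joint_positions': array([ 7.96742551e+01,  2.20433496e+01,  4.48936474e-01, -3.53264687e-03,
       -6.84131794e+01, -1.48182593e+01]), 'qvel': array([-0.02441062, -0.04602044,  0.08984556,  0.06658222,  0.05688414,
       -0.15965308]), 'joint_torque': array([ 9.84469152e-04, -3.90077627e+01,  1.87446231e+01,  4.22077060e+00,
        1.49574381e-02, -4.14906731e-05]), 'position': array([0.2654873 , 0.56573737, 0.22249805]), 'tool_rot': array([-8.99918199e+01, -1.23364283e-03,  1.54854696e+02]), 'force': array([ 1.42023953,  0.36287991, -0.01758657]), 'wrist_torque': array([-0.0391477 , -0.03320361, -0.02122914]), 'opening': 0.9997489611244189}
```

View pics/scene0.png

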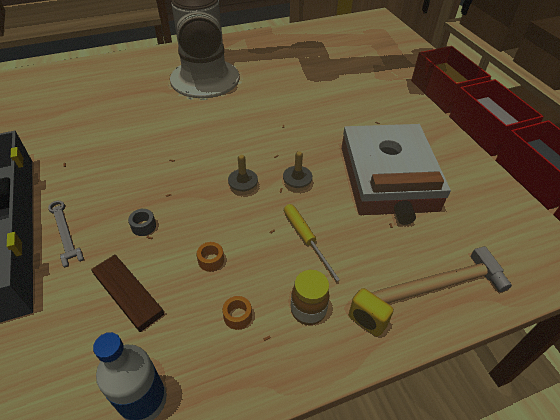

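View pics/top0.png

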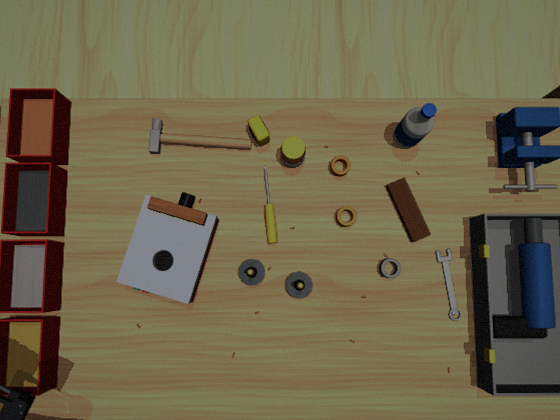

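Candidates:
- **Spindles:** top px (299,285) at y≈-0.036, and (252,272) at y≈+0.088. The robot's right is -y, so the one meant is at (299,285), which is scene px (243,180).
- **Orange rings:** top px (346,216) at x≈0.63, and (341,166) at x≈0.76. The one nearest the base is at (346,216), which is scene px (210,256).

Next I fit the positions with model silhouettes and check them in an enlarged crop.

```bash
cat > H.py <<'E'
from workcell import env
import numpy as np, cv2
from scipy.spatial.transform import Rotation as R
from scipy.optimize import minimize
def proj(f,P):
    P=np.atleast_2d(P); Rm=R.from_euler('xyz',f["orientation"],degrees=True).as_matrix()
    c=(P-f["position"])@Rm
    return np.c_[f["cx"]+f["fx"]*c[:,0]/-c[:,2], f["cy"]-f["fy"]*c[:,1]/-c[:,2]]
def unproj(f,uv,z):
    Rm=R.from_euler('xyz',f["orientation"],degrees=True).as_matrix()
    d=Rm@np.array([(uv[0]-f["cx"])/f["fx"],-(uv[1]-f["cy"])/f["fy"],-1])
    return f["position"]+d*(z-f["position"][2])/d[2]
A=np.linspace(0,2*np.pi,48,endpoint=False)
def circ(x,y,z,r): return np.c_[x+r*np.cos(A),y+r*np.sin(A),np.full(48,z)]
S=8
def fill(m,f,P,hull=True,v=1):
    q=proj(f,P).astype(np.float32)
    if hull: q=cv2.convexHull(q)
    cv2.fillPoly(m,[np.round((q+.5)*S).astype(np.int32).reshape(-1,1,2)],v)
def sil(f,kind,x,y,z0,shape=(420,560)):
    m=np.zeros((shape[0]*S,shape[1]*S),np.uint8)
    if kind=="ring":
        fill(m,f,np.r_[circ(x,y,z0,.025),circ(x,y,z0+.03,.025)])
        h1=np.zeros_like(m);fill(h1,f,circ(x,y,z0+.03,.016));h2=np.zeros_like(m);fill(h2,f,circ(x,y,z0,.016))
        m[(h1&h2)>0]=0
    else:
        pr=[(0,.016),(.018,.021),(.018,.033),(.024,.033),(.024,.014),(.044,.008),(.09,.008)]
        for (a,ra),(b,rb) in zip(pr,pr[1:]): fill(m,f,np.r_[circ(x,y,z0+a,ra),circ(x,y,z0+b,rb)])
    return cv2.resize(m.astype(np.float32),(shape[1],shape[0]),interpolation=cv2.INTER_AREA)
def pick(f,thing,xyz):
    best=None
    for d in env.trace(f,thing):
        m=d["mask"]; 
        if not m.any(): continue
        v,u=np.nonzero(m); dd=np.hypot(*(proj(f,xyz)[0]-[u.mean(),v.mean()]))
        if best is None or dd<best[0]: best=(dd,m,d["score"])
    return best
def fit(fs,ms,kind,x0,z0=0.):
    def c(p):
        e=0
        for f,m in zip(fs,ms):
            e+=np.abs(sil(f,kind,p[0],p[1],z0)-m).sum()/m.sum()
        return e
    r=minimize(c,x0,method="Nelder-Mead",options=dict(initial_simplex=np.array(x0)+[[0,0],[.006,0],[0,.006]],xatol=1e-4,fatol=1e-4,maxiter=60))
    return r.x,r.fun
E
python3 - <<'E'
from H import *
fs=[env.grab_frame(n) for n in("scene","top")]
for t,k,x0 in [("ring_orange_c","ring",[.636,-.151]),("spindle_c","sp",[.463,-.036]),("spindle_c","sp",[.495,.086]),("ring_grey_c","ring",[.505,-.257])]:
    b=[pick(f,t,[*x0,.025]) for f in fs]
    ms=[q[1].astype(float) for q in b]
    print(t,[(round(q[0],1),q[2],int(q[1].sum())) for q in b],"both",fit(fs,ms,k,x0),"scene",fit(fs[:1],ms[:1],k,x0),"top",fit(fs[1:],ms[1:],k,x0))
# socket
for f,g in zip(fs,([390,147],[163,261])):
    gray=cv2.cvtColor(f["image"],cv2.COLOR_BGR2GRAY)
    sub=gray[g[1]-22:g[1]+22,g[0]-22:g[0]+22]
    th,_=cv2.threshold(sub,0,255,cv2.THRESH_OTSU)
    n,l,s,c=cv2.connectedComponentsWithStats((gray<th).astype(np.uint8))
    i=l[g[1],g[0]]; ct,_=cv2.findContours((l==i).astype(np.uint8),0,1)
    e=cv2.fitEllipse(max(ct,key=len)); print(th,s[i],e,unproj(f,e[0],.067))
    p=proj(f,circ(*unproj(f,e[0],.067)[:2],.067,.025)); print("expected extents",np.ptp(p,axis=0))
im=[]
for f,c in((fs[1],(330,240)),(fs[0],(230,210)),(fs[0],(390,147)),(fs[1],(163,261))):
    v=f["image"].copy(); im.append(cv2.resize(v[c[1]-70:c[1]+70,c[0]-90:c[0]+90],None,fx=2.2,fy=2.1,interpolation=cv2.INTER_CUBIC))
cv2.imwrite("pics/crop1.png",np.vstack([np.hstack(im[:2]),np.hstack(im[2:])]))
E
```

```text
ring_orange_c [(np.float64(0.7), 0.67, 587), (np.float64(1.2), 0.53, 215)] both (array([ 0.63215402, -0.15143876]), np.float64(0.42494540133116754)) scene (array([ 0.63041514, -0.14933376]), np.float64(0.13327832197614992)) top (array([ 0.63235998, -0.15229222]), np.float64(0.21184593023255813))
spindle_c [(np.float64(3.4), 0.8, 613), (np.float64(2.0), 0.63, 545)] both (array([ 0.46032851, -0.03094267]), np.float64(0.16560414078752414)) scene (array([ 0.45976223, -0.03023647]), np.float64(0.09492251223491027)) top (array([ 0.46079052, -0.03188756]), np.float64(0.055504587155963306))
spindle_c [(np.float64(2.7), 0.73, 600), (np.float64(1.3), 0.57, 617)] both (array([0.49182189, 0.08727035]), np.float64(0.18924344104538088)) scene (array([0.49053305, 0.08788818]), np.float64(0.08880208333333334)) top (array([0.49206071, 0.0857368 ]), np.float64(0.08172102917341978))
ring_grey_c [(np.float64(1.6), 0.72, 584), (np.float64(1.1), 0.82, 251)] both (array([ 0.50205937, -0.25831561]), np.float64(0.3054909002687879)) scene (array([ 0.499154 , -0.2570252]), np.float64(0.0977097602739726)) top (array([ 0.50233264, -0.25918508]), np.float64(0.14037599601593626))
89.0 [379 140  23  15 255] ((390.2274475097656, 147.26365661621094), (13.132600784301758, 22.324371337890625), 99.90167236328125) [0.52041489 0.29859494 0.067     ]
expected extents [22.66190508 14.57964837]
78.0 [153 250  20  21 338] ((162.5673828125, 260.0366516113281), (19.405012130737305, 20.346324920654297), 28.87712287902832) [0.52040044 0.29537543 0.067     ]
expected extents [20.95660072 20.97864597]
```

View pics/crop1.png

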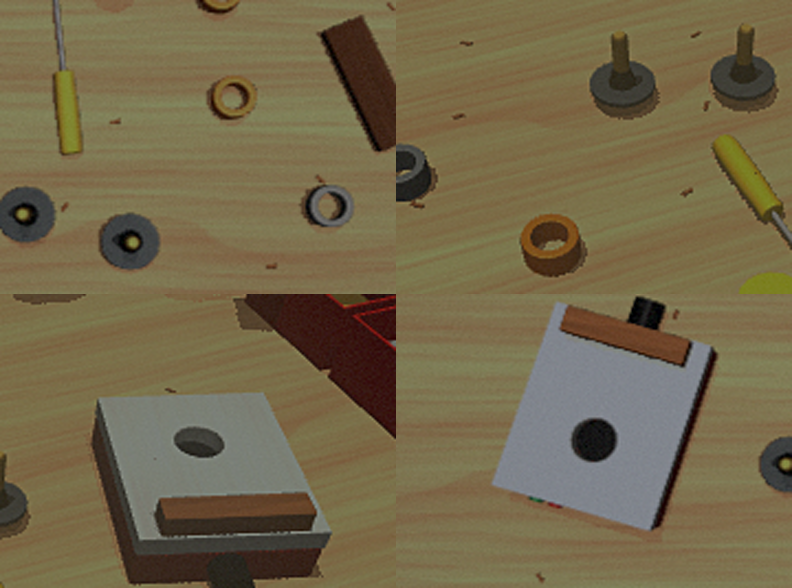

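The crop confirms both: the ring at top (346,216) is nearest the base and the spindle at top (299,285) is farthest right. The socket is at about (0.520, 0.297). Next I check IK, then grasp the ring with the jaws along x.

```bash
python3 - <<'E'
from H import *
for yaw in (90,-90):
    for p in ([.6315,-.151,.006],[.6315,-.151,.2],[.4603,-.031,.03],[.4603,-.031,.2],[.5204,.297,.1],[.5204,.297,.25]):
        j=env.inverse_kinematics(p,[-90,0,yaw]); print(yaw,p,None if j is None else np.round(j,0))
print(env.read_state()["clock"])
E
```

```text
90 [0.6315, -0.151, 0.006] [  1.  36.  -9.   0. -44.  -1.]
90 [0.6315, -0.151, 0.2] [  1.  25.   2.   0. -67.  -1.]
90 [0.4603, -0.031, 0.03] [ 16.  21. -36.   0. -33. -16.]
90 [0.4603, -0.031, 0.2] [ 16.   7. -24.   0. -59. -16.]
90 [0.5204, 0.297, 0.1] [ 45.  26. -12.   0. -52. -45.]
90 [0.5204, 0.297, 0.25] [ 45.  19.  -1.   0. -71. -45.]
-90 [0.6315, -0.151, 0.006] None
-90 [0.6315, -0.151, 0.2] None
-90 [0.4603, -0.031, 0.03] [ 16.  21. -36.   0. -33. 164.]
-90 [0.4603, -0.031, 0.2] [ 16.   7. -24.   0. -59. 164.]
-90 [0.5204, 0.297, 0.1] [ 45.  26. -12.   0. -52. 135.]
-90 [0.5204, 0.297, 0.25] [ 45.  19.  -1.   0. -71. 135.]
1.0
```

```bash
python3 - <<'E'
from H import *
D=[-90,0,90]; x,y=.6315,-.151
env.goto([x,y,.15],D)
print(env.move_straight([x,y,.006],rate=.1,force_limit=8))
s=env.read_state(); print(s["clock"],s["position"],s["force"])
env.gripper_to(0.0,20); s=env.read_state(); print(s["opening"],s["opening"]*.087,s["position"],s["force"])
print(env.move_straight([x,y,.18],rate=.15))
s=env.read_state(); print(s["clock"],s["opening"],s["position"],s["force"])
fs=[env.grab_frame(n) for n in("scene","top")]
for f,n in zip(fs,"st"): cv2.imwrite(f"pics/g1{n}.png",f["image"])
np.save("f.npy",fs,allow_pickle=True)
for f in fs:
    print([ (d["xyz"],d["score"]) for d in env.search_frame(f,"ring_orange_c")])
E
```

```text
False
5.4333 [ 0.63204795 -0.15103247  0.0067853 ] [0.5967836  0.08012825 0.07554631]
0.5639735602166205 0.04906569973884598 [ 0.63155228 -0.15099754  0.00600794] [-0.49845836 -0.79676499  0.45534957]
False
7.475 0.5622212555643645 [ 0.63079711 -0.15086181  0.17872938] [-0.0861053   0.08296247 -0.98051417]
[([0.7702, -0.1399, 0.0319], 0.93)]
[([0.615, -0.1535, 0.2035], 0.51)]
```

View pics/g1s.png

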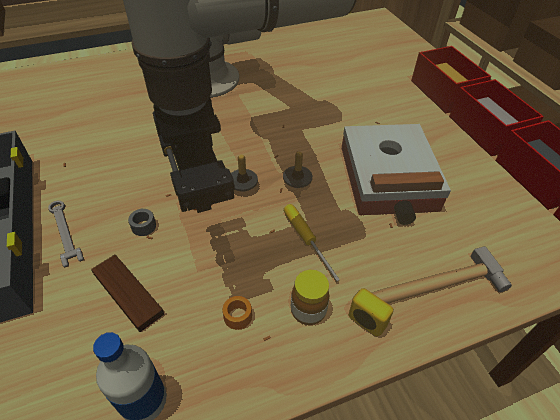

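View pics/g1t.png

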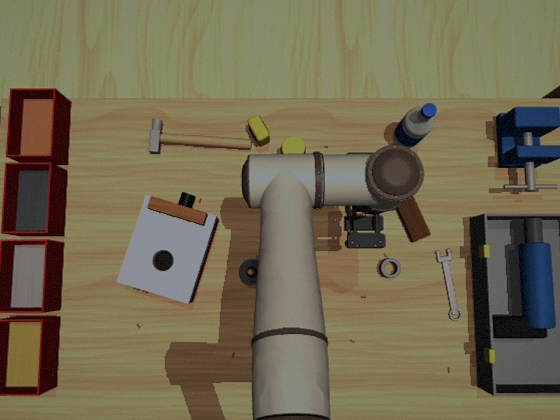

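The ring is gripped: the opening reads 49 mm, and its old place at scene (210,256) is empty. The scene view shows the gripper at (205,185) with its front finger hiding the ring. Next I move over the post.

```bash
python3 - <<'E'
from H import *
x,y=.4603,-.0310
env.move_straight([x,y,.18],rate=.2)
env.dwell(.2)
s=env.read_state(); print(s["clock"],s["position"],s["force"])
hit=env.move_straight([x,y,.085],rate=.08,force_limit=4)
s=env.read_state(); print(hit,s["position"],s["force"])
if not hit:
    hit=env.move_straight([x,y,.0315],rate=.05,force_limit=5)
    s=env.read_state(); print(hit,s["clock"],s["position"],s["force"],s["opening"])
fs=[env.grab_frame(n) for n in("scene","top")]
for f,n in zip(fs,"st"): cv2.imwrite(f"pics/g2{n}.png",f["image"])
v=fs[0]["image"][100:260,140:350]; cv2.imwrite("pics/g2c.png",cv2.resize(v,None,fx=3.5,fy=3.5,interpolation=cv2.INTER_CUBIC))
E
```

```text
9.0667 [ 0.46077315 -0.0313493   0.1796961 ] [ 0.4990652   1.18201624 -1.00544799]
False [ 0.46074715 -0.03090468  0.08548031] [-0.9216127  -1.08079165 -0.5112176 ]
False 11.6167 [ 0.46057842 -0.03093602  0.03180891] [-0.18871444  0.24686568 -0.70636045] 0.5620170467370617
```

View pics/g2c.png

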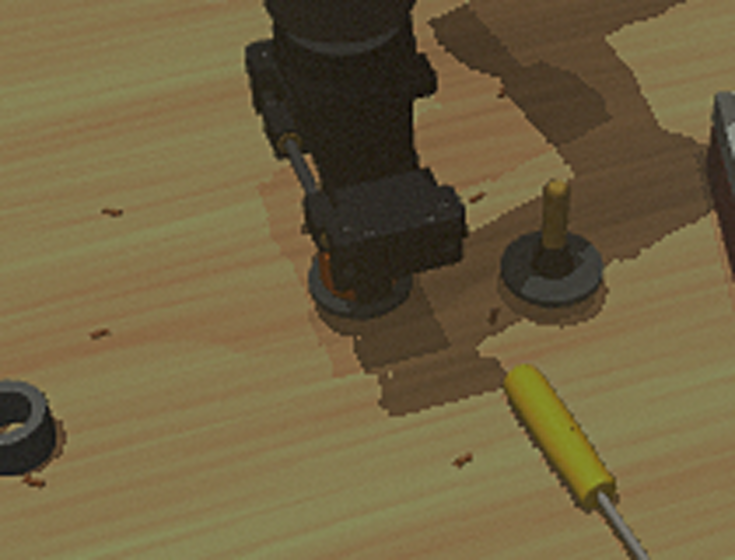

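The ring went down over the post with no contact force, and its orange edge shows just above the flange. I release it, rise and look.

```bash
python3 - <<'E'
from H import *
x,y=.4603,-.0310
env.gripper_to(0.85); env.dwell(.3)
s=env.read_state(); print(s["clock"],s["force"],s["opening"])
env.move_straight([x,y,.16],rate=.15)
env.move_straight([x-.0,y+.2,.2],rate=.3)
fs=[env.grab_frame(n) for n in("scene","top")]
print(env.read_state()["clock"])
for f,n in zip(fs,"st"): cv2.imwrite(f"pics/g3{n}.png",f["image"])
v=fs[0]["image"][130:230,180:320]; w=fs[1]["image"][235:335,230:370]
cv2.imwrite("pics/g3c.png",cv2.resize(np.hstack([v,w]),None,fx=2.8,fy=2.8,interpolation=cv2.INTER_CUBIC))
for f in fs:
    for t in("ring_orange_c","spindle_c"): print(t,[(d["xyz"],d["score"]) for d in env.search_frame(f,t)])
E
```

```text
12.7583 [ 0.25175313  0.22399542 -0.81839905] 0.8490881878750137
14.7
ring_orange_c [([0.7675, -0.1373, 0.0295], 0.68), ([0.4744, -0.0357, 0.0455], 0.63)]
spindle_c [([0.5084, 0.0825, 0.0254], 0.82), ([0.4645, -0.0348, 0.0227], 0.74)]
ring_orange_c [([0.4585, -0.0361, 0.0534], 0.61), ([0.7608, -0.1373, 0.0338], 0.57)]
spindle_c [([0.4904, 0.0877, 0.0279], 0.89), ([0.4644, -0.0335, 0.0175], 0.69)]
```

View pics/g3c.png

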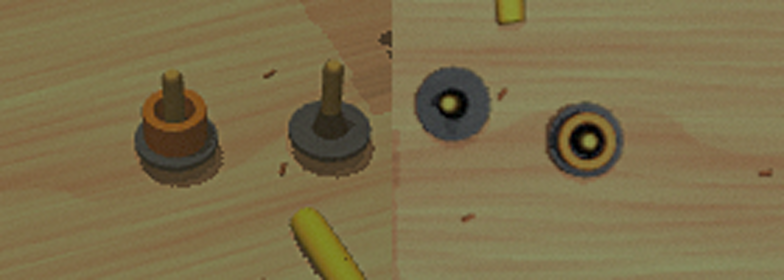

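The ring looks down on the flange: scene crop (175,122), top crop (587,140). I check this by overlaying model outlines.

```bash
python3 - <<'E'
from H import *
fs=[env.grab_frame(n) for n in("scene","top")]
b=[pick(f,"ring_orange_c",[.46,-.031,.04]) for f in fs]
print([(q[0],q[2],q[1].sum()) for q in b])
for z0 in (.018,.024,.030,.036):
    r=fit(fs[:1],[b[0][1].astype(float)],"ring",[.46,-.031],z0);t=fit(fs[1:],[b[1][1].astype(float)],"ring",[.46,-.031],z0); print(z0,r,t)
x,y=.4605,-.031
im=[]
for f,c in zip(fs,((243,180),(299,285))):
    v=f["image"][c[1]-40:c[1]+40,c[0]-40:c[0]+40]; v=cv2.resize(v,None,fx=4.9,fy=4.9,interpolation=cv2.INTER_CUBIC)
    o=v.copy()
    for z,r,col in((.054,.025,(255,255,0)),(.024,.033,(0,255,0)),(.09,.008,(255,0,255)),(.054,.016,(255,255,0))):
        q=(proj(f,circ(x,y,z,r))-[c[0]-40,c[1]-40]+.5)*4.9
        cv2.polylines(o,[np.round(q).astype(np.int32).reshape(-1,1,2)],True,col,1)
    im.append(np.hstack([v,o]))
cv2.imwrite("pics/g4.png",cv2.resize(np.vstack(im),(780,780))[:,:] if 0 else cv2.resize(np.vstack(im),(600,600)))
E
```

```text
[(np.float64(1.3116977735588589), 0.88, np.int64(444)), (np.float64(1.370987298617325), 0.74, np.int64(199))]
0.018 (array([ 0.45223789, -0.02747226]), np.float64(0.25390625)) (array([ 0.46040592, -0.03260318]), np.float64(0.17532977386934673))
0.024 (array([ 0.45781409, -0.02859603]), np.float64(0.25429335585585583)) (array([ 0.46049308, -0.03246356]), np.float64(0.18396670854271358))
0.03 (array([ 0.46410346, -0.03032602]), np.float64(0.25714386261261263)) (array([ 0.46048422, -0.03207117]), np.float64(0.19464510050251257))
0.036 (array([ 0.46974994, -0.03169917]), np.float64(0.26273930180180183)) (array([ 0.46073923, -0.03169034]), np.float64(0.20767902010050251))
```

View pics/g4.png

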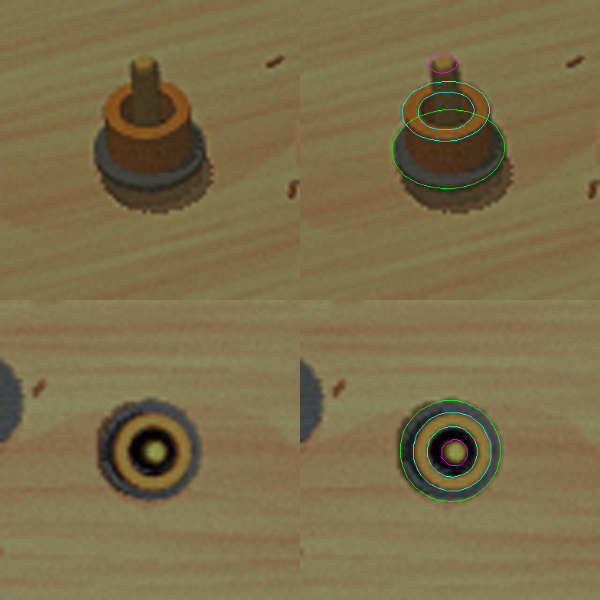

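The outlines of the ring top (z=54 mm) and flange (z=24 mm) match in both views, so the ring is down. Next I grip the post above the ring and lift.

```bash
python3 - <<'E'
from H import *
x,y=.4605,-.0318
env.gripper_to(0.5)
env.move_straight([x,y,.2],rate=.25)
print(env.move_straight([x,y,.060],rate=.1,force_limit=4))
s=env.read_state(); print(s["position"],s["force"])
env.gripper_to(0.0,35); s=env.read_state(); print(s["clock"],s["opening"]*87,s["position"],s["force"])
env.move_straight([x,y,.205],rate=.12)
env.dwell(.2); s=env.read_state(); print(s["clock"],s["opening"]*87,s["position"],s["force"])
fs=[env.grab_frame(n) for n in("scene","top")]
v=fs[0]["image"][80:230,160:360]
cv2.imwrite("pics/g5c.png",cv2.resize(v,None,fx=3.8,fy=3.8,interpolation=cv2.INTER_CUBIC))
E
```

```text
False
[ 0.46094472 -0.03167516  0.0604876 ] [-0.48701683 -0.01350274  1.0208881 ]
19.0333 14.870875323711656 [ 0.46077825 -0.0317575   0.0600753 ] [ 0.82517198 -0.1535159   0.02705472]
20.5917 14.45760198064954 [ 0.46022362 -0.03184917  0.20443164] [ 1.4395573  -0.29895177 -3.21423509]
```

View pics/g5c.png

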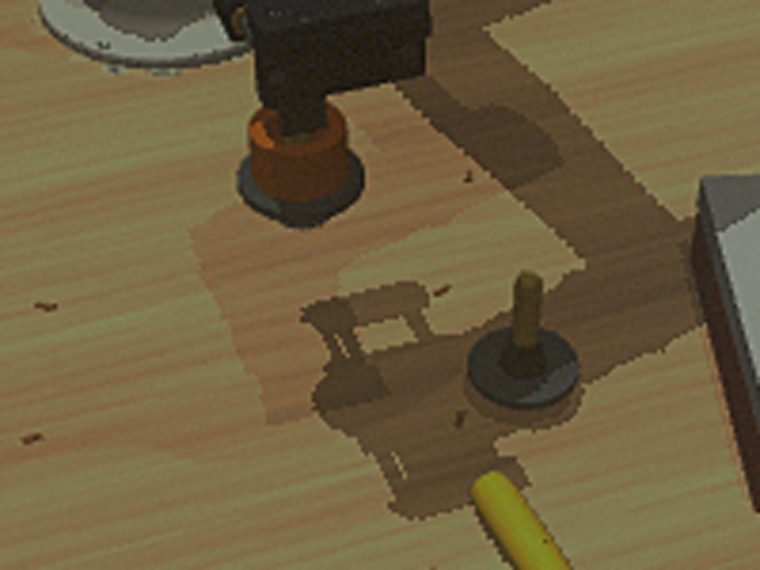

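The spindle is held upright with the ring still on its flange (crop (300,160)), and the force went up by 3 N, which matches the weight. Next I carry it over and hover above the socket.

```bash
python3 - <<'E'
from H import *
x,y=.5206,.2963
env.move_straight([x,y,.205],rate=.15)
env.move_straight([x,y,.140],rate=.1)
env.dwell(.2); s=env.read_state(); print(s["clock"],s["opening"]*87,s["position"],s["tool_rot"],s["force"])
fs=[env.grab_frame(n) for n in("scene","top")]
z0=s["position"][2]-.060
im=[]
f=fs[0]; c=(390,130); k=4.7
v=f["image"][c[1]-60:c[1]+60,c[0]-60:c[0]+60]; v=cv2.resize(v,None,fx=k,fy=k,interpolation=cv2.INTER_CUBIC)
o=v.copy()
for z,r,col in((z0+.054,.025,(255,255,0)),(z0+.024,.033,(0,255,0)),(z0,.016,(255,0,255)),(.067,.025,(0,0,255))):
    q=(proj(f,circ(x,y,z,r))-[c[0]-60,c[1]-60]+.5)*k
    cv2.polylines(o,[np.round(q).astype(np.int32).reshape(-1,1,2)],True,col,1)
cv2.imwrite("pics/g6.png",cv2.resize(np.hstack([v,o]),(800,400)))
E
```

```text
24.0667 15.196563498987967 [0.52096679 0.29662402 0.14087114] [-9.00753201e+01 -6.50192039e-02  9.00070228e+01] [-0.56366763 -0.09640839 -3.25242008]
```

View pics/g6.png

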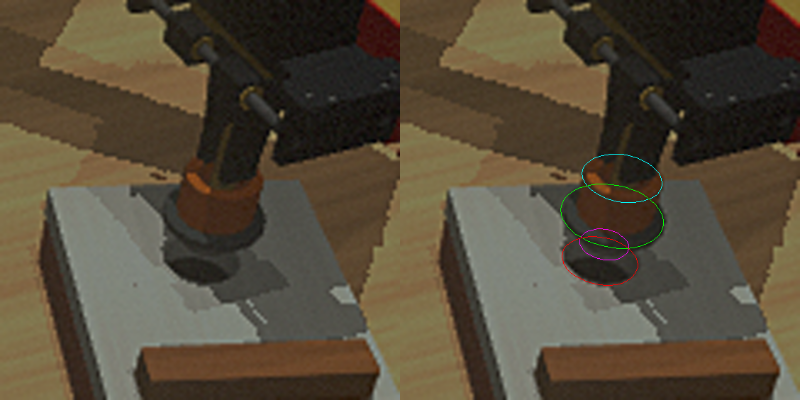

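The flange and socket both sit where the model puts them: flange outline about (612,216), socket (600,262) in the crop. I lower with a force limit.

```bash
python3 - <<'E'
from H import *
x,y=.5206,.2963
hit=env.move_straight([x,y,.1085],rate=.04,force_limit=6)
s=env.read_state(); print(hit,s["clock"],s["opening"]*87,s["position"],s["force"],s["wrist_torque"])
fs=[env.grab_frame(n) for n in("scene","top")]
v=fs[0]["image"][80:200,330:450]
cv2.imwrite("pics/g7.png",cv2.resize(v,None,fx=4.7,fy=4.7,interpolation=cv2.INTER_CUBIC))
E
```

```text
True 24.9 15.150881878367981 [0.52011068 0.2958541  0.10907188] [0.3601538  0.26018182 4.36314038] [ 0.1541101   0.10236091 -0.02152043]
```

View pics/g7.png

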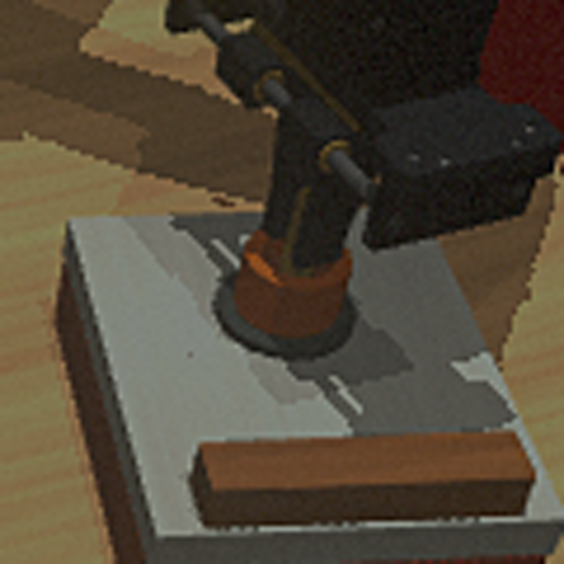

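The contact force stopped the move at tip z=0.109, which is the height expected for the flange on the plate. The flange looks flat on the plate at (285,320). I release, retreat straight up and check.

```bash
python3 - <<'E'
from H import *
s=env.read_state(); p=s["position"]
env.gripper_to(0.6); env.dwell(.3)
env.move_straight([p[0],p[1],.24],rate=.12)
env.move_straight([p[0]-.05,p[1]-.25,.28],rate=.3)
env.dwell(.3)
s=env.read_state(); print(s["clock"],s["force"],s["opening"])
fs=[env.grab_frame(n) for n in("scene","top")]
im=[]
x,y,z0=.5204,.2965,.049
for f,c in zip(fs,((390,130),(163,261))):
    v=f["image"][c[1]-40:c[1]+40,c[0]-40:c[0]+40]; v=cv2.resize(v,None,fx=4.9,fy=4.9,interpolation=cv2.INTER_CUBIC)
    o=v.copy()
    for z,r,col in((.054,.025,(255,255,0)),(.024,.033,(0,255,0)),(.09,.008,(255,0,255)),(.054,.016,(255,255,0))):
        q=(proj(f,circ(x,y,z0+z,r))-[c[0]-40,c[1]-40]+.5)*4.9
        cv2.polylines(o,[np.round(q).astype(np.int32).reshape(-1,1,2)],True,col,1)
    im.append(np.hstack([v,o]))
cv2.imwrite("pics/g8.png",cv2.resize(np.vstack(im),(600,600)))
for f in fs:
    for t in("ring_orange_c","spindle_c","ring_grey_c"): print(t,[(d["xyz"],d["score"]) for d in env.search_frame(f,t)])
b=pick(fs[1],"ring_grey_c",[.502,-.258,.02]); print(fit(fs[1:],[b[1].astype(float)],"ring",[.502,-.258]))
E
```

```text
28.7667 [-0.64307298  0.4815451  -0.69298894] 0.6021085945687318
ring_orange_c [([0.5339, 0.2882, 0.0959], 0.94), ([0.7679, -0.1389, 0.0304], 0.68)]
spindle_c [([0.5255, 0.2897, 0.0696], 0.65), ([0.505, 0.0836, 0.0259], 0.58)]
ring_grey_c [([0.5157, -0.2558, 0.0257], 0.77)]
ring_orange_c [([0.5156, 0.2882, 0.1048], 0.85), ([0.7613, -0.1413, 0.0333], 0.78)]
spindle_c [([0.5188, 0.2824, 0.0719], 0.83)]
ring_grey_c [([0.5022, -0.2543, 0.0297], 0.56), ([0.5128, 0.2886, 0.1027], 0.33)]
(array([ 0.50207647, -0.25909198]), np.float64(0.11861624513618677))
```

View pics/g8.png

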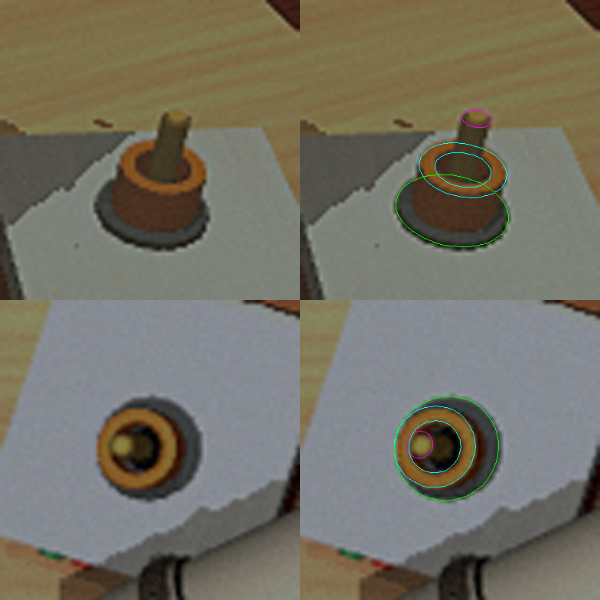

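The outlines for a seated, upright spindle with the ring on its flange match in both views. The grey ring has not moved and the arm is clear, so I hand in.

```bash
python3 - <<'E'
from workcell import env
print(env.close_job(), env.read_state()["clock"])
E
```

```text
the job is handed in; nothing more can be done
the job is handed in; nothing more can be done
```

I put the orange ring nearest the base over the post of the rightmost spindle, onto its flange, and let go. Then I lifted the spindle by its post, seated it in the sander's socket and handed the job in. The clock read about 29 s at the last reading before hand-in, well inside the 67 s limit.

**Last checks:**
- **Ring on the bench spindle:** outlines at flange and ring-top height matched both camera views. The fits could not pin down the ring's height by themselves. The scene and top fits agreed on position to about 3–4 mm with the ring down, and the two views agreed best about 2 mm higher.
- **Seating:** contact came at tip height 0.109 m, the height expected with the flange on the plate. After release, the flange, ring and post-top outlines matched an upright, seated spindle in both views, to within about 2 mm.
- **Grey ring:** its top-view fit was within 1 mm of the start position. The network also reported one weak false "grey ring" (score 0.33) at the spindle in the sander.
- **Forces:** none of the readings I took came near the limits. The lowering stopped on its 6 N limit.

No check failed.

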